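# Shut the spare-battery case: fold the tab over and tuck its tongue beneath the lip

### The job

Shut the grey spare-battery case with a fingertip: push the upright blue tab over until it lies flat across the case, then, keeping it pressed down, push the red rib so that the white tongue slides fully home beneath the orange lip and the tab stays shut by itself. Do not pick up, drag or tip the case, and leave the tin, the tumbler and the torch alone.

Things in the scene. Friction and masses are not known exactly. Their poses are not given: they have to be found in the camera images.
- case: Grey plastic case, open well with two batteries, loose, about 0.85 kg, 150 (x) by 120 (y) by 45 mm high. Origin: centre of its underside, z up. Blue tab hinged near its -x end; orange retaining lip at its +x end: a plate 110 mm wide (y), 4 mm thick, from x = 49 to 73 mm, underside 57 mm above the work surface, open towards -x.
- hinge (a point): Middle of the tab's hinge axis, fixed to the case at x = -55, y = 0, z = 48 mm. The axis runs along the case's y.
- tab (a joint): Angle of the blue tab, rad: 0 = flat across the case towards its +x (end stop); pi/2 = upright; starts at 1.4 to 1.9. Plate 90 mm wide (y), 88 mm long from the hinge axis, 4 mm thick, centred on the axis. The hinge is springy: about 1 N moves it, and let go before it is tucked it springs up to about 0.6.
- tongue (a joint): Travel of the white tongue, m, along the tab away from the hinge: 0 = drawn back (start), 0.016 = fully out (stop), 10 mm beneath the lip. About 1.2 N of friction; stays where left. Plate 84 mm wide, 4 mm thick, on the tab's upper face (folded flat: 50 to 54 mm above the work surface), 35 to 98 mm from the hinge axis when drawn back. Slid out too early it lands on the lip: push it back.
- rib (a point): Top middle of the red rib on the tongue: 6 mm thick, 70 mm wide along the case's y, standing 12 mm above the tongue's face; its middle is 75 mm from the hinge axis while the tongue is drawn back. With the tab flat its top is 66 mm above the work surface. Pushing its hinge side moves the tongue out.
- edge (a point): Middle of the tongue's leading edge, 98 mm from the hinge axis while drawn back; x of this frame points along the tab away from the hinge.
- lip (a point): Middle of the lip's lower front edge, on the case at x = 49, y = 0, z = 57 mm.
- tin: Bystander: round aluminium tin with pressed lid, 84 mm diameter, 60 mm high, origin at the centre of its underside.
- tumbler: Bystander: green glass tumbler, 72 mm across the rim, 95 mm high, origin at the centre of its underside.
- torch: Bystander: white plastic torch standing on its lens, 60 mm across the head, 132 mm high, origin at the centre of its underside.
Things that resemble listed ones, but are neither listed nor needed, are in the scene too. There is more than one size of the case; the job needs the smallest.

How it is judged:
At the end, for the whole second after the job is handed in: The tab is flat (within 0.05 rad), the tongue is at least 12 mm out with its edge 5 mm or more beneath the lip and below the lip's underside; the case stands flat, at rest, less than 40 mm from its start; the tin, tumbler and torch are within 30 mm of theirs (value of joint tab below 0.05 rad and value of joint tongue above 0.012 m and x of edge in the frame of lip above 0.005 m and z of edge in the frame of lip below 0 m and distance of case from where it was at the start of the episode below 0.04 m and height (world z) of case below 0.006 m and angle between case's own z axis and vertical below 0.05 rad and linear speed of case below 0.02 m/s and distance of each of tin, tumbler, torch from where it was at the start of the episode below 0.03 m); the robot touches nothing.
It fails at once if the case is lifted or tipped (height (world z) of case above 0.012 m or angle between case's own z axis and vertical above 0.2 rad).
It fails at once if the case is dragged away (distance of case from where it was at the start of the episode above 0.06 m).
It fails at once if a bystander is knocked, pushed away or lifted (distance of any of tin, tumbler, torch from where it was at the start of the episode above 0.03 m or angle between any of tin, tumbler, torch's own z axis and vertical above 0.35 rad).
It also fails if it takes over 35 s, if anything falls off the work surface, if the arm or the gripper's body presses on something with over 40 N, if the wrist force passes 120 N, or if a joint passes its speed limit or range.

### The arm

A 7-joint arm with a two-finger parallel gripper is mounted at the origin on the work surface. World frame = base frame: x ahead of the robot, y to its left, z up, the work surface at z = 0. Lengths are in m, angles in rad, forces in N, time in s.
With the tool pointing down it reaches from about 0.4 to 0.85 m from the base axis. Payload 10.4 kg.
Tool frame: the origin (TCP) lies between the finger pads; the fingertips stand 11 mm ahead of it and the grasp point (between the pads) lies 8 mm behind it; x points along the fingers, y is the direction in which the jaws open and shut, and the axes are right-handed (so a half turn about x gives the same grasp; the last joint's range is limited). The gripper opens to 87 mm and grips with 3 to 60 N. Pads are 19 mm wide; open, the fingers measure 117 mm over their backs; the gripper's body (75 mm by 190 mm) begins 51 mm behind the grasp point.
Start: joints at [-1.321, 0.332, -0.065, 1.46, 0.022, 1.35, -0.088], TCP at [0.168, 0.602, 0.234] pointing down, gripper open.
Joint ranges: [-2.6, 2.6], [-0.5, 2.12], [-1.47, 1.34], [0.16, 2.42], [-1.27, 4.41], [0.06, 2.06], [-2.6, 2.6]. Speed limits (rad/s): [2.22, 2.22, 2.79, 2.79, 3.14, 3.14, 3.14].

### API

Orientations are given as a unit quaternion [x, y, z, w].
In Python, from bench import r, cams, ticket gives the robot as it stands. The module is installed in compiled form; this text tells all that it offers.
- The arm moves only by the tool drive_tool, never from a script. Its argument "moves" is text: rows parted by semicolons, each of 5 numbers parted by spaces: the shift along the world's x, y, z in m, then the turn about the world's z in degrees, then the closure, from 0 (fully open) to 1 (shut). In form: x y z twist grip; .... A call has 1 to 20 rows; each row shifts and turns the commanded pose from where the row before left it; what a row does not reach is not made up. A row lasts 1/8 s, in which the tool goes at most 62.5 mm and 10.7 degrees, less where a joint would pass 70% of its speed; a pose out of reach is approached as far as the arm can. A call is refused whole if a number of a shift passes 0.0625 or a number of a turn 10.7, either way. A call with a gripper value outside its range is refused whole. The fingers move at their own pace and stop on an object; "newtons" is the grip in N (left out, the last holds). Time passes only in rows, so rows that do not move let the fingers close. It gives the time, the measured TCP pose, the force and the opening at its end, in the units of the state.
- r.read_state(): the state, without advancing time (a new reading comes with each control period).
- cams.camera(name): name is "side" or "top" or "wrist"; returns a dict with "color" (480x640x3 uint8, red, green, blue), "fx", "fy", "cx", "cy" (pixels), "extrinsics" (4x4, takes a point from camera to world coordinates). Camera axes: x right, y down, z forward; pixel columns grow to the right and rows downward; lengths in m; the calibration is good to about 2 mm. A picture is of the moment at which its call begins. There is no depth.
- ticket.close_job(): hands the job in, once; it reports no verdict.
The state is a dict: "time": time; "joint_positions": joint angles; "joint_vel": joint speeds; "joint_torque": joint torques, N m; "ee_pos": TCP position; "eef_rot": TCP orientation; "ft_force": force on the tool from outside, world axes, zero at the start; "torque": the same for the moment, N m; "width": finger opening in m.
Only numpy, scipy, OpenCV 4.12 (cv2) and the standard library are available. Lean on these libraries where they do the work, as an engineer would, in place of code of your own. Each camera call takes 0.05 s, during which the arm holds its last target.

## Working session

There is one attempt and no reset: what is moved stays moved. The work goes in short steps, Python scripts to look and compute and a tool call to move; the robot and the scene stay as the last step left them, time stands still between calls to the robot, and variables do not carry over. Pictures are saved under pics/ and viewed, and the job is handed in when it is done.

Besides the shell and the picture viewer there is one more tool, called after "Call:" as name(argument=value, ...) on one line, values as JSON. drive_tool: Moves the arm, as the interface text tells. Its arguments: {"type":"object","properties":{"moves":{"type":"string"},"newtons":{"type":"number"}},"required":["moves"]}

```bash
mkdir -p pics; cat > h.py <<'E'
import numpy as np, cv2
from bench import r,cams,ticket
def snap(n,f):
    c=cams.camera(n); cv2.imwrite('pics/'+f+'.png',c['color'][:,:,::-1]); np.savez('pics/'+f+'.npz',**{k:np.array(c[k]) for k in('color','fx','fy','cx','cy','extrinsics')}); return c
def load(f): return np.load('pics/'+f+'.npz')
def pix2z(c,u,v,z):
    E=c['extrinsics'];d=E[:3,:3]@np.array([(u-c['cx'])/c['fx'],(v-c['cy'])/c['fy'],1]);o=E[:3,3]
    return o+d*(z-o[2])/d[2]
def proj(c,p):
    E=c['extrinsics'];q=E[:3,:3].T@(np.array(p)-E[:3,3]);return np.array([c['fx']*q[0]/q[2]+c['cx'],c['fy']*q[1]/q[2]+c['cy']])
E
python3 - <<'E'
from h import *
for n in('top','side','wrist'):
    c=snap(n,n+'0'); print(n,c['extrinsics'].round(3).tolist(),c['fx'])
s=r.read_state();print(s['time'],s['ee_pos'],s['eef_rot'],s['width'])
E
```

```text
top [[0.016, -0.987, 0.16, 0.287], [-1.0, -0.017, -0.004, -0.003], [0.007, -0.16, -0.987, 1.291], [0.0, 0.0, 0.0, 1.0]] 542.3007630603079
side [[0.967, -0.203, 0.154, 0.274], [-0.255, -0.752, 0.608, -0.798], [-0.008, -0.627, -0.779, 1.042], [0.0, 0.0, 0.0, 1.0]] 505.662706587992
wrist [[0.27, 0.93, 0.248, 0.101], [0.963, -0.261, -0.07, 0.621], [-0.001, 0.258, -0.966, 0.384], [0.0, 0.0, 0.0, 1.0]] 407.2422741190482
0.15 [0.16830687 0.60162733 0.23297699] [ 0.09577734  0.70057667 -0.09649385  0.70050551] 0.0869180434500885
```

View pics/top0.png

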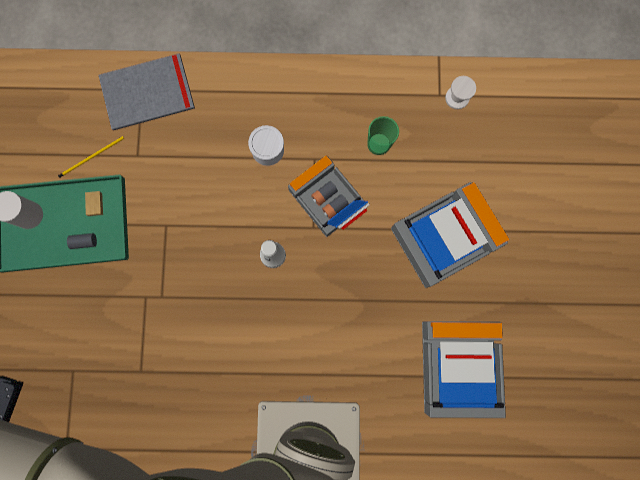

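View pics/side0.png

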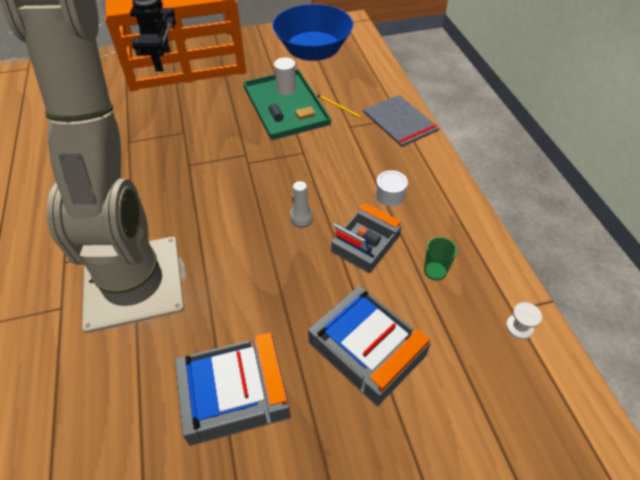

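The top picture shows the small case near (328,195), with its lip at (311,173) and the upright tab at (347,214). The tin is at (266,145), the torch at (271,253) and the tumbler at (382,135). I'll enlarge it to measure.

```bash
python3 - <<'E'
from h import *
a=cv2.imread('pics/top0.png')[120:280,230:410]; cv2.imwrite('pics/top0c.png',cv2.resize(a,None,fx=4,fy=3.75*4/3.75*0.93,interpolation=cv2.INTER_CUBIC))
a=cv2.imread('pics/side0.png')[160:290,280:460]; cv2.imwrite('pics/side0c.png',cv2.resize(a,None,fx=4,fy=4,interpolation=cv2.INTER_CUBIC))
E
```

```text
(no output)
```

View pics/top0c.png

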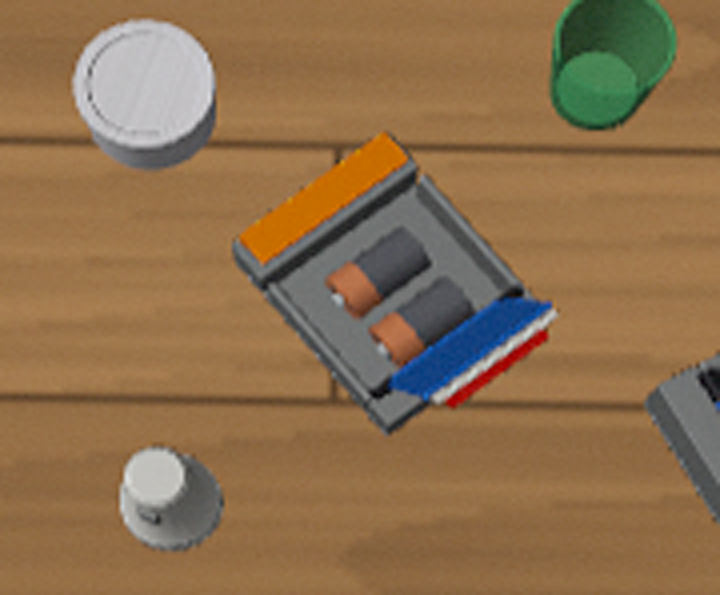

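View pics/side0c.png

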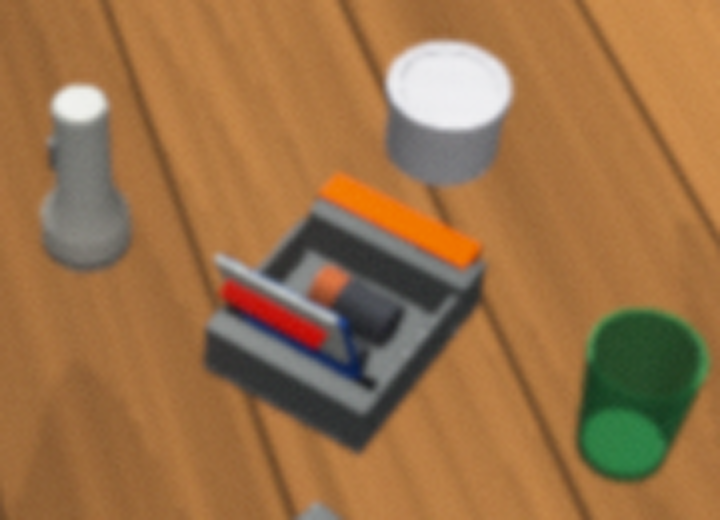

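```bash
cat > fit.py <<'E'
from h import *
from scipy.optimize import least_squares
t=load('top0'); s=load('side0')
def T(u,v): return (230+u/4,120+v/3.72)
def S(u,v): return (280+u/4,160+v/4)
obs=[(t,T(262,264),(49,55,61)),(t,T(240,241),(73,55,61)),(t,T(388,132),(73,-55,61)),(t,T(410,158),(49,-55,61)),(t,T(390,434),(-75,60,0)),
(s,S(467,269),(49,-55,61)),(s,S(484,245),(73,-55,61)),(s,S(320,197),(49,55,61)),(s,S(336,174),(73,55,61)),(s,S(359,452),(-75,-60,0)),(s,S(206,367),(-75,60,0))]
def w(p,q): 
    c,si=np.cos(p[2]),np.sin(p[2]); q=np.array(q)/1000; return np.array([p[0]+c*q[0]-si*q[1],p[1]+si*q[0]+c*q[1],q[2]])
f=lambda p:np.concatenate([proj(c,w(p,q))-np.array(o) for c,o,q in obs])
r0=least_squares(f,[0.55,-0.03,0.6]);p=r0.x
if __name__=='__main__':
    print(p,np.degrees(p[2]));print(r0.fun.reshape(-1,2).round(1).tolist())
    for c,n in((t,'top'),(s,'side')):
        pass
    # tab angle from tongue edge ends: top face edge
    for nm,c,uv in(('top+y blue',t,T(433,400)),('top-y',t,T(550,303)),('side+y',s,S(216,262)),('side-y',s,S(340,322))):
        y=45 if 'blue' in nm else (-45 if nm=='top-y' else (42 if '+' in nm else -42))
        print(nm,uv,[(a,np.round(proj(c,w(p,(-55+L*np.cos(a),y,48+L*np.sin(a))))-uv,1).tolist()) for a in(1.4,1.55,1.7,1.85) for L in ((88,) if c is t else (98,))])
    print('tin',pix2z(t,*T(144,78),.06),'torch',pix2z(t,*T(155,477),.132),pix2z(t,*T(171,502),.02),'tumbler',pix2z(t,*T(598,88),0.005))
E
python3 fit.py
```

```text
[ 0.59526158 -0.0377609   0.69753871] 39.96602396904377
[[0.7, -0.7], [-0.2, -2.3], [-0.7, -1.4], [0.2, -0.8], [-0.1, 0.0], [-1.3, -0.1], [-0.8, 0.0], [-1.3, -0.5], [-0.4, -0.3], [-0.0, 1.9], [-1.4, 1.2]]
top+y blue (338.25, 227.52688172043008) [(1.4, [-13.8, -17.4]), (1.55, [-9.9, -13.0]), (1.7, [-6.1, -8.3]), (1.85, [-2.4, -3.5])]
top-y (367.5, 201.4516129032258) [(1.4, [-11.3, -16.6]), (1.55, [-7.4, -12.2]), (1.7, [-3.6, -7.6]), (1.85, [0.1, -2.8])]
side+y (334.0, 225.5) [(1.4, [11.7, -15.7]), (1.55, [8.3, -12.4]), (1.7, [4.8, -8.3]), (1.85, [1.4, -3.7])]
side-y (365.0, 240.5) [(1.4, [10.9, -15.4]), (1.55, [7.7, -11.8]), (1.7, [4.3, -7.6]), (1.85, [0.9, -2.7])]
tin [0.71640208 0.1099747  0.06      ] torch [0.45009991 0.0900942  0.132     ] [0.44999911 0.08919609 0.02      ] tumbler [ 0.73385274 -0.1657976   0.005     ]
```

The case is at about (0.595, -0.038) with a yaw of 40°, and the tab is at about 1.9 rad. I'll go to a point behind the tab with the jaws shut and the tool aligned to the case.

Call:
drive_tool(moves="0.0315 -0.0315 0 7 1;0.0315 -0.0315 0 7 1;0.0315 -0.0315 0 7 1;0.0315 -0.0315 0 7 1;0.0315 -0.0315 0 7 1;0.0315 -0.0315 0 7 1;0.0315 -0.0315 0 7 1;0.0315 -0.0315 0 6.6 1;0.0067 -0.039 0 0 1;0.0067 -0.039 0 0 1;0.0067 -0.039 0 0 1;0.0067 -0.039 0 0 1;0.0067 -0.039 0 0 1;0.0067 -0.039 0 0 1;0.0067 -0.039 0 0 1;0.0067 -0.039 0 0 1;0.0067 -0.039 0 0 1;0.0067 -0.039 0 0 1;0.0067 -0.039 0 0 1;0.0067 -0.039 0 0 1", newtons=20)

```text
time: 2.65
ee_pos: [0.5007, -0.1193, 0.2335]
eef_rot: [-0.242, 0.665, 0.242, 0.664]
ft_force: [0.5, -0.0, 0.4]
width: 0.0002
```

```bash
cat >> fit.py <<'E'
def tip():
    st=r.read_state(); from scipy.spatial.transform import Rotation as R
    A=R.from_quat(st['eef_rot']).as_matrix(); q=np.array(st['ee_pos'])+A[:,0]*.011
    d=q[:2]-p[:2];c,si=np.cos(p[2]),np.sin(p[2])
    print('t',round(st['time'],2),'tip case mm',np.round([1e3*(c*d[0]+si*d[1]),1e3*(-si*d[0]+c*d[1]),1e3*q[2]],1),'tool x',A[:,0].round(3),'jaw deg',np.degrees(np.arctan2(A[1,1],A[0,1])).round(1),'F',np.round(st['ft_force'],1),'w',st['width'])
E
python3 - <<'E'
from fit import *
tip()
for n in('top','side','wrist'): snap(n,n+'1')
a=cv2.imread('pics/side1.png')[130:290,280:460]; b=cv2.imread('pics/wrist1.png')
cv2.imwrite('pics/m1.png',cv2.resize(a,(720,600),interpolation=cv2.INTER_CUBIC))
E
```

```text
t 2.65 tip case mm [-124.8   -1.8  222.5] tool x [-0.  0. -1.] jaw deg 130.0 F [ 0.5 -0.   0.4] w 0.00018868328600719426
```

View pics/m1.png

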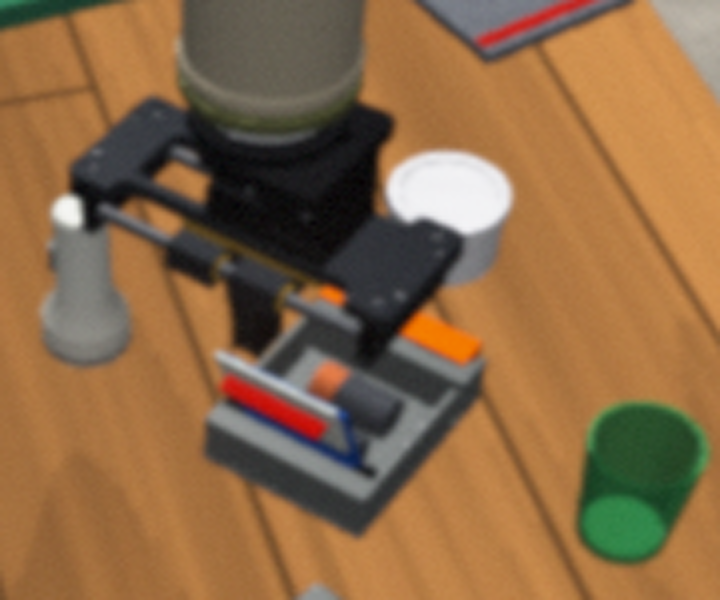

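View pics/wrist1.png

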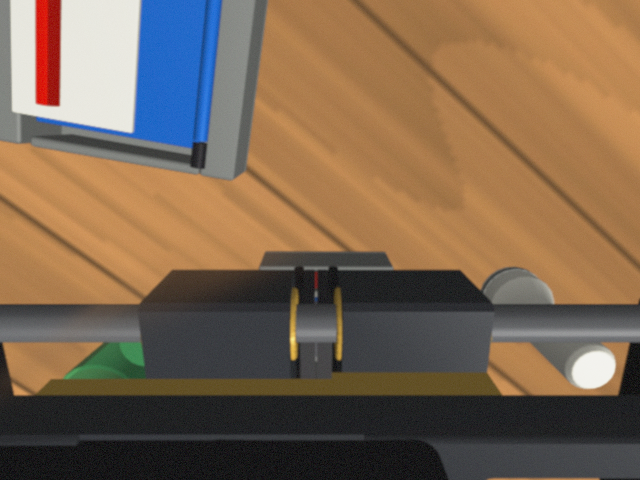

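The wrist and side views show the tab upright with its rib on the hinge-end side, and the closed fingers behind it. I'll go down to tip z 0.136 m and push the tab near its free edge, past the rib, so the tongue can't be driven out early.

Call:
drive_tool(moves="-0.0012 0.0014 -0.029 0 1;0 0 -0.029 0 1;0 0 -0.0285 0 1;0.0061 0.0051 0 0 1;0.0061 0.0051 0 0 1;0.0061 0.0051 0 0 1;0.0061 0.0051 0 0 1;0.0061 0.0051 0 0 1;0.0061 0.0051 0 0 1;0.0061 0.0051 0 0 1;0.0061 0.0051 0 0 1;0 0 0 0 1")

```text
time: 4.3
ee_pos: [0.5488, -0.0753, 0.1469]
eef_rot: [-0.242, 0.664, 0.242, 0.664]
ft_force: [0.7, -0.3, 0.4]
width: 0.0009
```

```bash
python3 - <<'E'
from fit import *
tip()
c=snap('side','side2')
a=cv2.imread('pics/side2.png')[130:290,280:460]
cv2.imwrite('pics/m2.png',cv2.resize(a,(720,600),interpolation=cv2.INTER_CUBIC))
E
```

```text
t 4.3 tip case mm [-59.8   1.1 135.9] tool x [-0.  0. -1.] jaw deg 130.0 F [ 0.7 -0.3  0.4] w 0.0009482042665487626
```

View pics/m2.png

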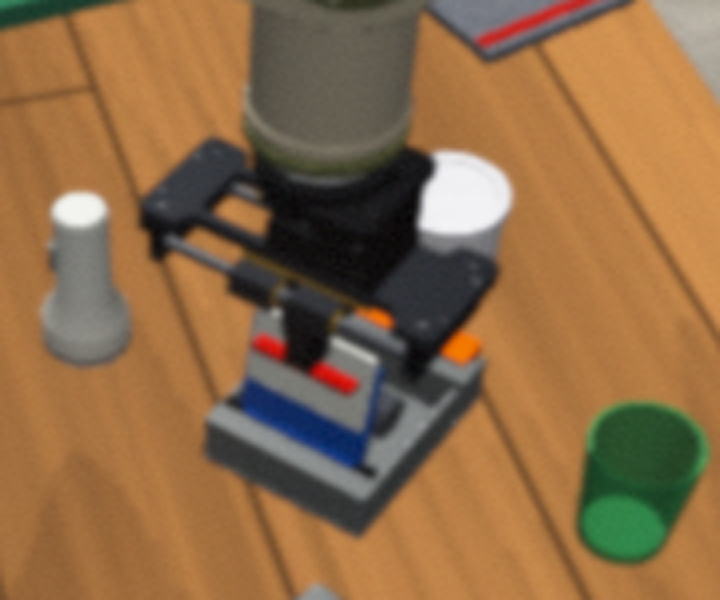

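The side view shows the fingertip on the upper part of the tab, just past the rib, with the tab about upright and the case unmoved. I'll follow the arc down to about 0.45 rad.

Call:
drive_tool(moves="0.0057 0.0048 -0.0007 0 1;0.0057 0.0048 -0.0007 0 1;0.0057 0.0048 -0.0007 0 1;0.0061 0.0051 -0.004 0 1;0.0061 0.0051 -0.004 0 1;0.0061 0.0051 -0.004 0 1;0.0051 0.0043 -0.006 0 1;0.0051 0.0043 -0.006 0 1;0.0051 0.0043 -0.006 0 1;0.0027 0.0022 -0.006 0 1;0.0027 0.0022 -0.006 0 1")

```text
time: 5.72
ee_pos: [0.6045, -0.0288, 0.1024]
eef_rot: [-0.242, 0.665, 0.242, 0.664]
ft_force: [1.6, 0.7, 1.4]
width: 0.0006
```

```bash
python3 - <<'E'
from fit import *
tip()
c=snap('side','side3')
a=cv2.imread('pics/side3.png')[130:290,280:460]
cv2.imwrite('pics/m3.png',cv2.resize(a,(720,600),interpolation=cv2.INTER_CUBIC))
E
```

```text
t 5.72 tip case mm [12.8  1.  91.4] tool x [-0. -0. -1.] jaw deg 130.0 F [1.6 0.7 1.4] w 0.000621586896809231
```

View pics/m3.png

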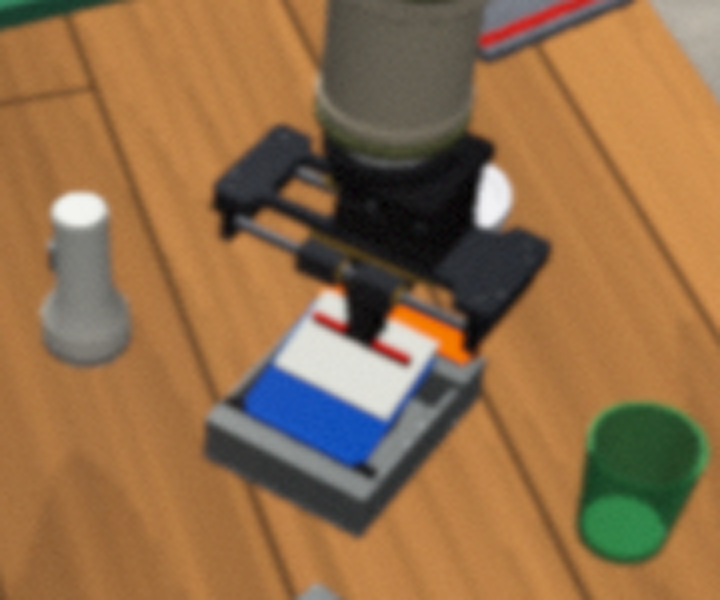

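The tab has folded to about 0.45 rad and the tip is between the rib and the lip. I'll lift, hop back over the rib to its hinge side (case x = -20 mm) and press down.

Call:
drive_tool(moves="0 0 0.017 0 1;0 0 0.017 0 1;-0.0084 -0.007 0 0 1;-0.0084 -0.007 0 0 1;-0.0084 -0.007 0 0 1;0 0 -0.012 0 1;0 0 -0.012 0 1;0 0 -0.012 0 1;0 0 -0.01 0 1;0 0 -0.008 0 1;0 0 -0.006 0 1")

```text
time: 7.15
ee_pos: [0.5795, -0.0497, 0.0766]
eef_rot: [-0.242, 0.664, 0.242, 0.665]
ft_force: [0.9, 0.8, 2.3]
width: 0.0
```

```bash
python3 - <<'E'
from fit import *
tip()
c=snap('side','side4')
a=cv2.imread('pics/side4.png')[130:290,280:460]
cv2.imwrite('pics/m4.png',cv2.resize(a,(720,600),interpolation=cv2.INTER_CUBIC))
E
```

```text
t 7.15 tip case mm [-19.8   1.   65.6] tool x [ 0.  0. -1.] jaw deg 130.0 F [0.9 0.8 2.3] w 2.6782493547298396e-05
```

View pics/m4.png

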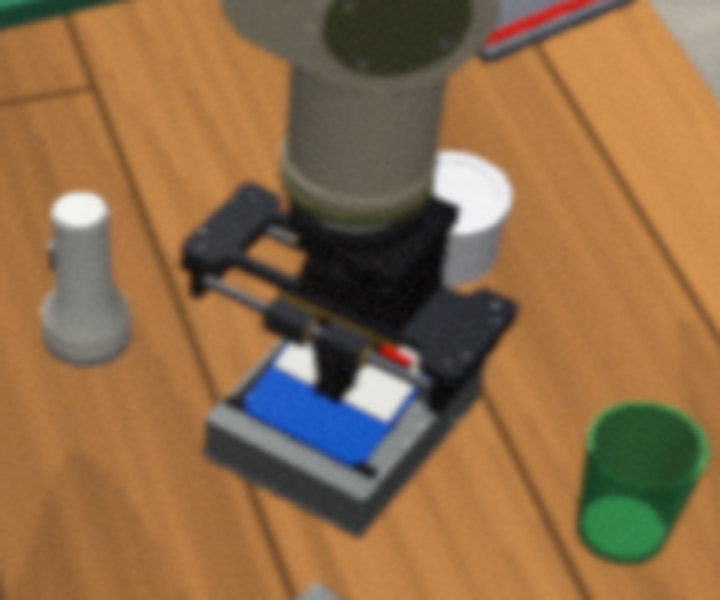

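The tip is on the tongue on the hinge side of the rib, pressing with 2.3 N. I'll finish folding it flat.

Call:
drive_tool(moves="0 0 -0.006 0 1;0 0 -0.004 0 1;0 0 -0.002 0 1;0 0 0 0 1")

```text
time: 7.7
ee_pos: [0.5795, -0.0498, 0.0654]
eef_rot: [-0.242, 0.664, 0.242, 0.665]
ft_force: [0.2, 1.0, 4.6]
width: 0.0005
```

```bash
python3 - <<'E'
from fit import *
tip()
E
```

```text
t 7.7 tip case mm [-19.8   0.9  54.4] tool x [ 0.  0. -1.] jaw deg 130.0 F [0.2 1.  4.6] w 0.0005491143994958677
```

Call:
drive_tool(moves="0 0 -0.001 0 1;0 0 0 0 1")

```text
time: 7.95
ee_pos: [0.5798, -0.0497, 0.065]
eef_rot: [-0.242, 0.664, 0.242, 0.665]
ft_force: [-2.3, 1.1, 11.2]
width: 0.0007
```

Call:
drive_tool(moves="0 0 -0.001 0 1;0 0 0 0 1")

```text
time: 8.2
ee_pos: [0.5803, -0.0493, 0.0648]
eef_rot: [-0.242, 0.664, 0.242, 0.665]
ft_force: [-3.3, 2.5, 16.7]
width: 0.0004
```

It's flat against the end stop: 54 mm at the tip and the force is rising steeply. I'll ease off slightly, then slide along to the rib while keeping it pressed.

Call:
drive_tool(moves="0 0 0.0008 0 1;0.0028 0.0024 0 0 1;0.0028 0.0024 0 0 1;0.0028 0.0024 0 0 1;0.0028 0.0024 0 0 1;0.0028 0.0024 0 0 1;0.0028 0.0024 0 0 1")

```text
time: 9.07
ee_pos: [0.5942, -0.0385, 0.0645]
eef_rot: [-0.241, 0.666, 0.241, 0.663]
ft_force: [-12.8, -7.5, 17.4]
width: 0.0002
```

```bash
python3 - <<'E'
from fit import *
tip()
c=snap('side','side5')
a=cv2.imread('pics/side5.png')[130:290,280:460]
cv2.imwrite('pics/m5.png',cv2.resize(a,(720,600),interpolation=cv2.INTER_CUBIC))
E
```

```text
t 9.07 tip case mm [-1.3  0.1 53.5] tool x [-0.004 -0.002 -1.   ] jaw deg 129.8 F [-12.8  -7.5  17.4] w 0.0001766018142148511
```

View pics/m5.png

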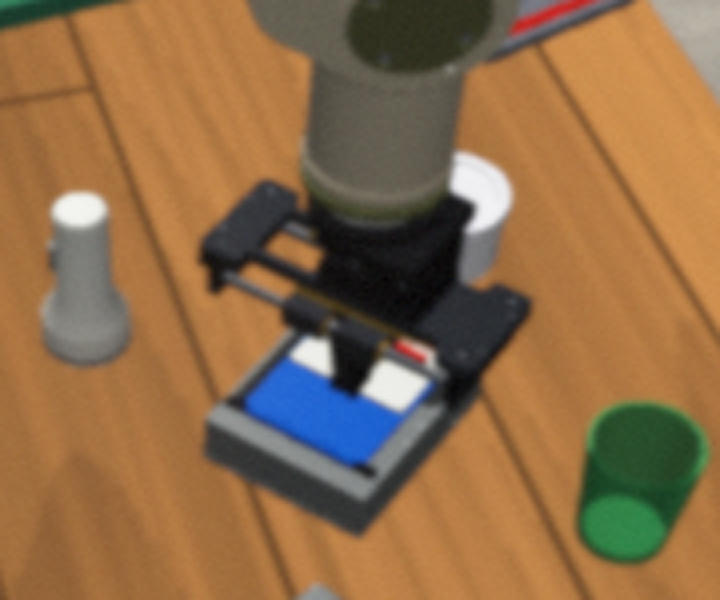

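The side view shows the blue strip has widened, so friction has carried the white tongue along. The case's corner at (359,534) hasn't moved. Checking how far the tongue has travelled.

```bash
python3 - <<'E'
from fit import *
s5=load('side5')
for tr in(0,8,12,16):
    print(tr,[((proj(s5,w(p,(-20+tr,y,54)))-[280,130])*[4,3.75]).round().tolist() for y in(42,-42)])
a=cv2.imread('pics/side5.png')[195:260,330:410]
cv2.imwrite('pics/m5b.png',cv2.resize(a,(800,650))[:600])
for tr in(0,8,12,16):
    print(tr,[((proj(s5,w(p,(-20+tr,y,54)))-[330,195])*10).round().tolist() for y in(42,-42)])
E
```

```text
0 [[273.0, 372.0], [387.0, 428.0]]
8 [[280.0, 365.0], [394.0, 420.0]]
12 [[284.0, 361.0], [397.0, 416.0]]
16 [[287.0, 357.0], [400.0, 412.0]]
0 [[184.0, 343.0], [467.0, 491.0]]
8 [[201.0, 323.0], [484.0, 470.0]]
12 [[209.0, 313.0], [492.0, 460.0]]
16 [[218.0, 303.0], [500.0, 450.0]]
```

View pics/m5b.png

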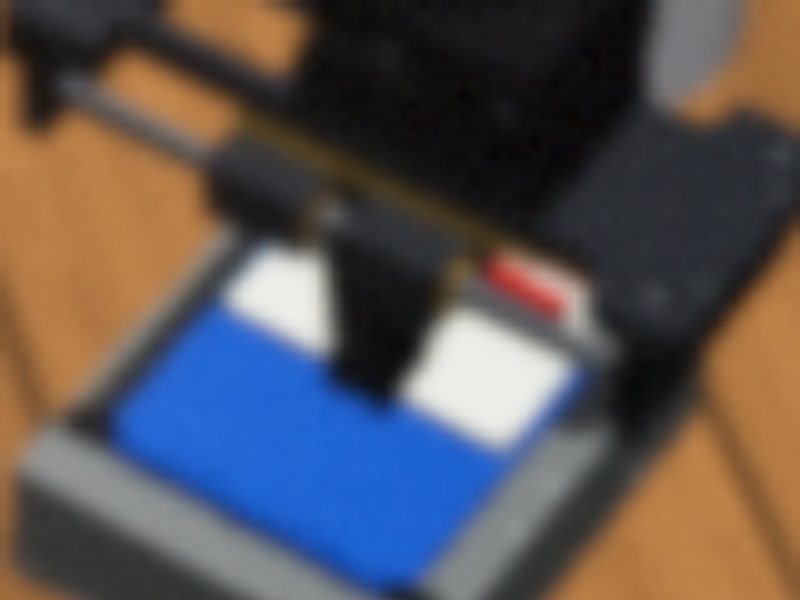

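The tongue's rear edge, at (225,302)–(500,450) in the crop, matches a travel of about 16 mm, so it's at the stop. I'll ease the press, then push the rib lightly with the tip just above the tongue to make sure it is home.

Call:
drive_tool(moves="0 0 0.001 0 1;0 0 0.001 0 1;0 0 0.002 0 1;0 0 0 0 1")

```text
time: 9.62
ee_pos: [0.5961, -0.0352, 0.0677]
eef_rot: [-0.242, 0.665, 0.242, 0.664]
ft_force: [0.3, -0.6, 0.7]
width: 0.0009
```

```bash
python3 - <<'E'
from fit import *
tip()
E
```

```text
t 9.62 tip case mm [ 2.3  1.4 56.7] tool x [-0.  0. -1.] jaw deg 130.0 F [ 0.3 -0.6  0.7] w 0.0009413280434135858
```

Call:
drive_tool(moves="0.0035 0.0029 0 0 1;0.0035 0.0029 0 0 1;0.0035 0.0029 0 0 1;0.0031 0.0025 0 0 1;0.0008 0.0006 0 0 1;0.0008 0.0006 0 0 1")

```text
time: 10.38
ee_pos: [0.6112, -0.0232, 0.0677]
eef_rot: [-0.242, 0.665, 0.242, 0.664]
ft_force: [-0.3, 0.1, 1.1]
width: 0.0007
```

Call:
drive_tool(moves="0.0008 0.0006 0 0 1;0.0008 0.0006 0 0 1;0 0 0 0 1")

```text
time: 10.75
ee_pos: [0.6123, -0.0224, 0.0675]
eef_rot: [-0.242, 0.665, 0.242, 0.664]
ft_force: [-2.5, -3.2, -0.0]
width: 0.0002
```

Pushing the rib met a firm 4 N at tip front x ≈ 32.5 mm. The rib would be at 33 mm with the tongue fully out. Backing off and lifting clear.

Call:
drive_tool(moves="-0.0038 -0.0032 0 0 1;-0.0038 -0.0032 0.002 0 1;0 0 0.03 0 1;0 0 0.05 0 1;0 0 0.05 0 1;-0.04 -0.035 0.01 0 1;-0.045 -0.04 0 0 1;-0.045 -0.04 0 0 1;0 0 0 0 1;0 0 0 0 1")

```text
time: 12.0
ee_pos: [0.4756, -0.1429, 0.2102]
eef_rot: [-0.242, 0.664, 0.242, 0.665]
ft_force: [-0.7, 0.5, 0.3]
width: 0.0004
```

```bash
python3 - <<'E'
from fit import *
tip()
c=snap('side','side6');snap('top','top6')
a=cv2.imread('pics/side6.png')[160:290,280:460]
cv2.imwrite('pics/m6.png',cv2.resize(a,(720,520),interpolation=cv2.INTER_CUBIC))
a=cv2.imread('pics/top6.png')[120:280,230:410]; cv2.imwrite('pics/top6c.png',cv2.resize(a,(720,595),interpolation=cv2.INTER_CUBIC))
for tr in(0,12,16):
    print(tr,'rear',[((proj(c,w(p,(-20+tr,y,54)))-[280,160])*4).round().tolist() for y in(42,-42)],'rib top mid',[((proj(c,w(p,(20+tr,y,66)))-[280,160])*4).round().tolist() for y in(35,-35)])
E
```

```text
t 12.0 tip case mm [-159.2   -3.7  199.2] tool x [ 0.001  0.001 -1.   ] jaw deg 130.0 F [-0.7  0.5  0.3] w 0.00041718521373613495
0 rear [[273.0, 277.0], [387.0, 336.0]] rib top mid [[317.0, 230.0], [412.0, 279.0]]
12 rear [[284.0, 265.0], [397.0, 324.0]] rib top mid [[327.0, 219.0], [422.0, 267.0]]
16 rear [[287.0, 261.0], [400.0, 320.0]] rib top mid [[331.0, 215.0], [425.0, 263.0]]
```

View pics/m6.png

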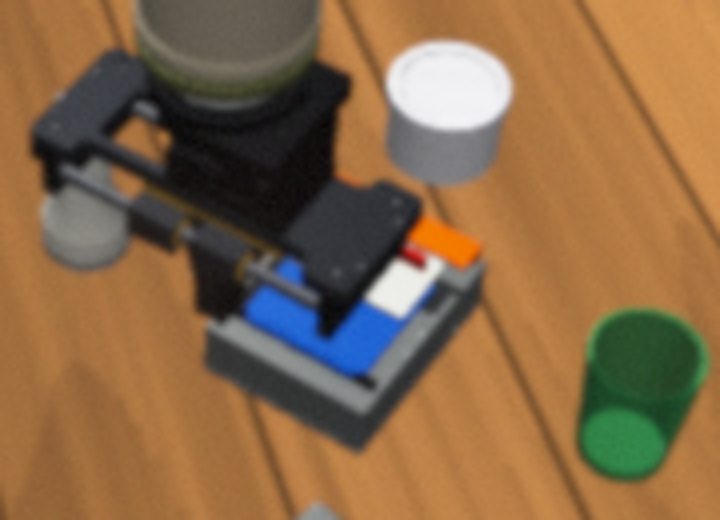

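View pics/top6c.png

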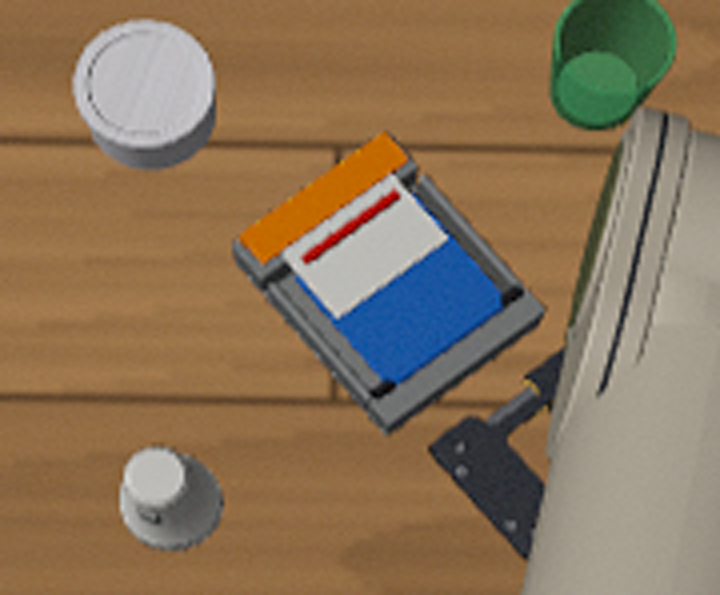

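The top view shows the orange lip whole, with the tongue running beneath it from (283,262) to (395,177). The tongue's rear edge is at the 16 mm position, and the case, tin, torch and tumbler are where they were. I'll part the fingers a little and check again with the arm out of the way.

Call:
drive_tool(moves="0 0 0.04 0 0.8;-0.02 -0.02 0.04 0 0.8;0 0 0.03 0 0.8;0 0 0 0 0.8;0 0 0 0 0.8")

```text
time: 12.72
ee_pos: [0.4556, -0.1625, 0.319]
eef_rot: [-0.242, 0.665, 0.242, 0.664]
ft_force: [0.1, 1.0, 0.5]
width: 0.0175
```

```bash
python3 - <<'E'
from fit import *
tip()
c=snap('top','top7')
a=load('top0')['color'].astype(int);b=c['color'].astype(int)
for n,(x0,x1,y0,y1) in dict(tin=(245,290,120,170),torch=(255,290,232,272),tumbler=(362,400,112,158),lip=(285,335,150,190)).items(): print(n,np.abs(a-b)[y0:y1,x0:x1].mean())
g=lambda x:((x-[230,120])*[4,3.72]).round().tolist()
for th in(0,.03,.05): print(th,[g(proj(c,w(p,(-55+(51)*np.cos(th)-6*np.sin(th),y,48+51*np.sin(th)+6*np.cos(th))))) for y in(42,-42)])
from bench import ticket; print(ticket.close_job())
E
```

```text
t 12.72 tip case mm [-187.1   -5.9  308. ] tool x [-0.001 -0.    -1.   ] jaw deg 130.1 F [0.1 1.  0.5] w 0.017469921219376714
tin 4.569629629629629
torch 4.308095238095238
tumbler 3.895308924485126
lip 22.338
0 [[339.0, 315.0], [450.0, 234.0]]
0.03 [[340.0, 315.0], [451.0, 233.0]]
0.05 [[340.0, 315.0], [451.0, 233.0]]
the job is handed in; nothing more can be done
None
```

The case is shut and the job is handed in, at about 12.7 s of the 35 s allowed. I can't confirm the result because the hand-in reports no verdict.

**What I did:** I pushed the blue tab over near its free edge with the closed fingertips, hopped to the hinge side of the rib and pressed the tab flat. While I slid towards the rib still pressing (about 17 N), friction carried the tongue most or all of its travel before the tip reached the rib. I then eased the press and pushed the rib directly, without pressing down, until it met a firm 4 N. After that I backed off, lifted clear and parted the fingers.

**Last checks:**
- **Tongue:** in the top and side pictures its rear edge is where about 16 mm of travel would put it, and its front runs beneath the orange lip. Where the tip stopped against the rib gives about 15.5 mm.
- **Tab:** it stayed down by itself after release. The cameras can't resolve its exact angle; with the tongue under the lip it should be held within about 0.03 rad, inside the 0.05 limit.
- **Case:** it stands where it started, as far as the pictures show. The picture difference around the lip was larger (22 against about 4 elsewhere). I take that to be the tongue and rib now in that area, because the lip's edges match the first picture.
- **Bystanders and robot:** the picture difference over the tin, torch and tumbler was only about 4 grey levels, so I take them as unmoved. The robot ended clear of everything, with about 1 N of residual force reading.

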